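Flip the medicine box's swing cover onto the other tray

ROBOT

A 6-joint arm with a two-finger parallel gripper is mounted at the origin on the work surface. World frame = base frame: x ahead of the robot, y to its left, z up, the work surface at z = 0. Lengths are in m, angles in degrees, forces in N, time in s.
With the tool pointing down it reaches from about 0.375 to 0.925 m from the base axis. Payload 5.7 kg.
Tool frame: the origin (TCP) lies at the very end of the fingers, on their centre line; the grasp point (between the pads) lies 19 mm behind it; y points along the fingers, x is the direction in which the jaws open and shut, and the axes are right-handed (so a half turn about y gives the same grasp; the last joint's range is limited). The gripper opens to 88 mm and grips with 3 to 60 N. Pads are 20 mm wide; open, the fingers measure 115 mm over their backs; the gripper's body (75 mm by 178 mm) begins 61 mm behind the grasp point.
Start: joints at [65.025, 20.558, 86.54, -0, 72.909, -6.595], TCP at [0.189, 0.569, 0.223] pointing down, gripper open.
Joint ranges: [-170.27, 170.27], [-57.76, 135], [12.27, 136.19], [-55.21, 235.2], [11.17, 155.16], [-170.74, 170.74]. Speed limits (degrees/s): [136.94, 136.94, 180, 180, 180, 180].

INTERFACE

Orientations are given as a 3x3 rotation matrix whose columns are the frame's x, y, z axes.
In Python, from workcell import r gives the robot as it stands. Calls block until the motion is done:
- r.move_pose(position, orientation): joint-space move of the TCP to a pose.
- r.movel(position, vel=0.15, attitude=None, threshold=None): straight line of the TCP; attitude=None keeps the orientation; vel is the mean speed in m/s. With threshold (N) it stops when the force on the tool has changed by that much, and returns True; else False.
- r.movej(angles): joint-space move.
- r.gripper_to(opening, grasp_force=None): opening from 0.0 (shut) to 1.0 (fully open); grasp_force is the grip in N (None keeps the last); returns when the fingers have stopped.
- r.wait(seconds).
- r.solve_ik(position, orientation): joint angles nearest the present ones, or None.
- r.capture(name): name is "scene" or "top" or "wrist"; returns (picture, depth): 480x640x3 uint8, red, green, blue; 480x640 float32, m along the optical axis (not along the pixel's ray), 0 where there is no reading.
- r.camera_model(name): a dict with "mtx" (3x3 intrinsics, pixels), "extrinsics" (4x4, takes a point from world to camera coordinates). Camera axes: x right, y up, looking along -z (the intrinsics and any distortion apply to the point x, -y, -z); pixel columns grow to the right and rows downward; lengths in m; the calibration is good to about 2 mm. A picture is of the moment at which its call begins: read the wrist's pose just before it. camera_model takes no time and is no camera call; for the wrist camera it gives the pose at the moment of the call.
A pose or a line that the arm cannot do raises r.PlanningError and nothing moves.
- r.job_done(): hands the job in, once; it reports no verdict.
Trained networks look in the newest picture that a camera, given by its name, has taken for a name from the list of things; names that differ only in an ending like _2 or _b are one class to them, and where a whole thing is asked for, a point or a joint stands for the part that bears it (a point fixed in the world has none). Each returns a list of dicts, best first, with "score" (0 to 1); they miss things now and then, are a little off and sometimes report something else, mostly with a low value. They report only what shows in the picture. A call takes as long as a camera call.
- r.outline_of(target, camera): "mask" (480x640 bool, what is visible of it) and "xy" ([column, row] in pixels, amid what is visible of it).
Readings, each from a call of its own:
- r.read_time(): time.
- r.read_qpos(): joint angles.
- r.read_joint_vel(): joint speeds.
- r.read_effort(): joint torques, N m.
- r.read_tcp_pos(): TCP position.
- r.read_ee_rot(): TCP orientation.
- r.read_contact_force(): force on the tool from outside, world axes, zero at the start.
- r.read_wrist_torque(): the same for the moment, N m.
- r.read_grip_width(): opening from 0.0 (shut) to 1.0 (fully open).
Only numpy, scipy, OpenCV 4.12 (cv2) and the standard library are available. Lean on these libraries where they do the work, as an engineer would, in place of code of your own. Each camera call takes 0.05 s, during which the arm holds its last target. There are 200 camera calls.

TASK

The two-tray medicine box on the shelf has one clear swing cover, which starts over the blue tray. With the fingertips, lift the cover by the underside of its orange thumb tab, flip it over the spine and press it down until it lies flat on the white tray, leaving the blue tray open for tonight's tablets. Push it only, never pinch it, ease it over without slamming it, and leave the box and the other things standing where they are.

Things in the scene. Friction and masses are not known exactly. Their poses are not given: they have to be found in the camera images.
- case: Two-tray medicine box, loose on the shelf, about 0.75 kg: 156 mm along its x (the spine's direction), 200 mm along its y, rim 36 mm high, outer walls clear acrylic. Origin at the centre of its underside. The spine is a wall 8 mm wide along x at y = 0; the blue-floored tray lies on the +y side (y 4 to 100 mm), the white-floored tray on the -y side.
- spine (a point): The middle of the hinge line on top of the spine, 38.5 mm above the shelf; axes as those of the box (x along the hinge line).
- cover (a joint): Swing cover's angle about the hinge line: 0 flat over the blue tray, 1.57 upright, 3.14 flat over the white tray (both end stops). Starts at 0 to 0.3. Stiff hinge: it stays where it is left; about 1.5 N at the tab moves it. Cover 5 mm thick (hinge line at mid thickness), 156 mm along the spine, its free edge 100 mm from the hinge line.
- tab (a point): Middle of the orange thumb tab (110 mm from the hinge line, mid thickness). The tab is centred on the cover's free edge, 48 mm along the spine, and sticks out 20 mm, to 120 mm from the hinge line, outside the box wall: at angle 0 there are 36 mm free under it. Axes turn with the cover: x along the spine, y outward from the hinge, z out of the face that is on top at angle 0.
- cover_frame: The lower 2.5 mm layer of the cover (white frame and the tab's underside): the face that looks down at angle 0 and up at 3.14. This is the face to push on. Origin on the hinge line, axes as those of tab.
- cover_pane: The upper 2.5 mm layer of the cover (clear pane and the tab's top), 2 mm smaller at the edges: the face that looks up at angle 0. Same origin and axes. Pressing on this face and on the frame at once counts as pinching.
- tumbler: Green glass tumbler, 72 mm across, 95 mm high, beyond the box. Origin under its centre. Leave alone.
- spray: White nasal spray bottle with a blue collar, 36 mm across, 109 mm high, beyond the box. Origin under its centre. Leave alone.
- jar: Amber tablet jar with a white cap, 52 mm across, 78 mm high, beyond the box. Origin under its centre. Leave alone.
- dish: White ceramic pill dish, 88 mm across, 19 mm high, on the robot's side of the box. Origin under its centre. Leave alone.
- tweezer: Steel tweezer lying flat, 112 mm long along its x, 8 mm high, to the left of the box (as the robot sees it). Origin under its middle. Leave alone.
- teapot_lid: White porcelain teapot lid resting upturned on its knob, 76 mm across, 30 mm high, on the robot's side of the box to the right. Origin under its centre. Leave alone.

How it is judged (in metres and radians):
On the way:
1. the cover is swung up past upright (value of joint cover above 1.75 rad), for 0.1 s.
At the end, for the whole second after the job is handed in: The cover lies flat on the white tray (joint above 3.08 rad, within 3.5 degrees of its stop) and at rest; the box stands level within 25 mm of where it was; each of the six other things is within 15 mm of where it was (value of joint cover above 3.08 rad and velocity of joint cover below 0.1 rad/s and distance of case from where it was at the start of the episode below 0.025 m and angle between case's own z axis and vertical below 0.05 rad and linear speed of case below 0.02 m/s and distance of each of tumbler, spray, jar, dish, tweezer, teapot_lid from where it was at the start of the episode below 0.015 m); the robot touches nothing.
It fails at once if the cover is pinched: pressed on both of its faces at once with more than 2 N each (contact force between the fingers and cover_pane above 2 N and contact force between the fingers and cover_frame above 2 N).
It fails at once if the cover is slammed (faster than 5 rad/s) (velocity of joint cover above 5 rad/s).
It fails at once if the box is lifted, tipped or shoved more than 25 mm (distance of case from where it was at the start of the episode above 0.025 m or angle between case's own z axis and vertical above 0.12 rad).
It fails at once if one of the other things is moved more than 15 mm or tipped (distance of any of tumbler, spray, jar, dish, tweezer, teapot_lid from where it was at the start of the episode above 0.015 m or angle between any of tumbler, spray, jar, dish, tweezer, teapot_lid's own z axis and vertical above 0.25 rad).
It also fails if it takes over 54 s, if anything falls off the work surface, if the arm or the gripper's body presses on something with over 40 N, if the wrist force passes 120 N, or if a joint passes its speed limit or range.

## Working session

There is one attempt and no reset: what is moved stays moved. The work goes in short steps, each a Python script; the robot and the scene stay as the last script left them, time stands still between calls to the robot, and variables do not carry over. Pictures are saved under pics/ and viewed, about 8 in all and at most 12, crops included, and the job is handed in when it is done.

```bash
mkdir -p pics; cat > h.py <<'E'
import numpy as np, cv2
from workcell import r
def cloud(d,cm):
    K=np.array(cm["mtx"]);E=np.array(cm["extrinsics"])
    v,u=np.mgrid[0:480,0:640]
    p=np.stack([(u-K[0,2])/K[0,0]*d,-(v-K[1,2])/K[1,1]*d,-d],-1)
    return (p-E[:3,3])@E[:3,:3]
def save(n,im): cv2.imwrite("pics/"+n,im[:,:,::-1])
E
python3 - <<'E'
from h import *
print(r.read_time())
for c in ["top","scene"]:
    im,d=r.capture(c);cm=r.camera_model(c);save(c+"1.png",im);P=cloud(d,cm);np.savez(c+"1.npz",P=P,d=d,im=im)
    E=np.array(cm["extrinsics"]);print(c,(-E[:3,:3].T@E[:3,3]).round(3))
    for t in ["case","tab","cover","tumbler","spray","jar","dish","tweezer","teapot_lid"]:
        for o in r.outline_of(t,c)[:2]:
            m=o["mask"]&(d>0);q=P[m]
            print(t,round(o["score"],2),np.round(o["xy"]),m.sum(),np.median(q,0).round(3) if len(q) else 0,np.percentile(q,[2,98],axis=0).round(3).tolist() if len(q) else 0)
E
```

```text
0.0
top [ 0.362 -0.012  1.425]
case 0.58 [294. 267.] 6063 [0.501 0.062 0.039] [[0.425, -0.039, -0.002], [0.58, 0.163, 0.063]]
case 0.2 [461. 301.] 848 [ 0.426 -0.321  0.021] [[0.393, -0.354, -0.001], [0.46, -0.286, 0.033]]
tab 0.72 [277. 262.] 3058 [0.498 0.11  0.051] [[0.425, 0.059, 0.035], [0.575, 0.169, 0.064]]
cover 0.83 [276. 263.] 2982 [0.497 0.111 0.051] [[0.425, 0.06, 0.039], [0.573, 0.168, 0.064]]
cover 0.39 [242. 152.] 850 [0.767 0.199 0.051] [[0.722, 0.164, 0.001], [0.787, 0.226, 0.097]]
tumbler 0.76 [242. 154.] 895 [0.766 0.199 0.053] [[0.722, 0.163, 0.001], [0.787, 0.227, 0.097]]
spray 0.65 [386. 167.] 275 [ 0.728 -0.137  0.061] [[0.717, -0.156, 0.0], [0.757, -0.122, 0.106]]
spray 0.18 [294. 268.] 6042 [0.501 0.061 0.039] [[0.426, -0.039, -0.002], [0.58, 0.164, 0.063]]
jar 0.82 [325. 158.] 480 [ 0.741 -0.008  0.075] [[0.726, -0.032, 0.001], [0.769, 0.015, 0.083]]
jar 0.57 [298. 262.] 5982 [0.501 0.06  0.04 ] [[0.426, -0.039, -0.001], [0.58, 0.163, 0.063]]
dish 0.97 [218. 331.] 1123 [0.343 0.235 0.008] [[0.305, 0.195, -0.002], [0.383, 0.273, 0.022]]
dish 0.61 [327. 160.] 
[... 268 characters left out ...]
 [0.583, 0.155, 0.061]]
tab 0.97 [350. 206.] 3643 [0.503 0.105 0.051] [[0.423, 0.053, 0.002], [0.575, 0.171, 0.063]]
tumbler 0.91 [478. 260.] 2279 [0.758 0.183 0.065] [[0.723, 0.158, 0.001], [0.789, 0.224, 0.096]]
spray 0.97 [318. 364.] 902 [ 0.743 -0.149  0.056] [[0.72, -0.161, 0.003], [0.752, -0.131, 0.106]]
jar 0.77 [390. 326.] 1376 [ 0.76  -0.021  0.064] [[0.732, -0.036, 0.01], [0.776, 0.009, 0.081]]
dish 0.69 [349. 153.] 874 [0.337 0.235 0.009] [[0.303, 0.189, 0.001], [0.384, 0.268, 0.021]]
tweezer 0.54 [443. 184.] 239 [0.53  0.336 0.005] [[0.485, 0.327, -0.001], [0.575, 0.352, 0.011]]
teapot_lid 0.93 [126. 298.] 1231 [ 0.42  -0.323  0.022] [[0.392, -0.355, 0.017], [0.46, -0.29, 0.032]]
```

```bash
python3 - <<'E'
from h import *
a=np.load("top1.npz");b=np.load("scene1.npz")
im=np.hstack([cv2.resize(a["im"][190:350,150:350],None,fx=2,fy=2),cv2.resize(b["im"][120:320,230:430],None,fx=1.6,fy=1.6)]);save("both.png",im)
m=[]
for n,x in(("top",a),("scene",b)):
    P=x["P"];hsv=cv2.cvtColor(x["im"],cv2.COLOR_RGB2HSV)
    k=(hsv[...,0]>4)&(hsv[...,0]<22)&(hsv[...,1]>130)&(P[...,0]>.4)&(P[...,0]<.6)&(P[...,1]>.1)&(P[...,1]<.22)&(x["d"]>0)
    q=P[k];print(n,k.sum(),np.median(q,0),np.percentile(q,[3,97],axis=0).round(3).tolist())
    # rim/cover plane
    k=(P[...,0]>.40)&(P[...,0]<.6)&(P[...,1]>-.08)&(P[...,1]<.2)&(P[...,2]>.025)&(P[...,2]<.1)
    q=P[k];rect=cv2.minAreaRect(q[:,:2].astype(np.float32)*1000);print(rect)
    k2=q[(q[:,1]>.08)&(q[:,1]<.15)];A=np.c_[k2[:,:2],np.ones(len(k2))];print("plane",np.linalg.lstsq(A,k2[:,2],rcond=None)[0])
E
```

```text
top 2284 [4.89393567e-01 1.86967715e-01 1.45371718e-04] [[0.403, 0.114, -0.006], [0.597, 0.218, 0.063]]
((502.0399169921875, 66.19185638427734), (156.77561950683594, 218.06265258789062), 3.4099066257476807)
plane [-0.00476617  0.19674441  0.0316448 ]
scene 1388 [0.56429716 0.18482563 0.00093921] [[0.412, 0.109, -0.002], [0.598, 0.219, 0.064]]
((501.31939697265625, 61.84172821044922), (160.5840301513672, 220.38992309570312), 3.212531328201294)
plane [-0.05079661  0.1839111   0.05690405]
```

View pics/both.png

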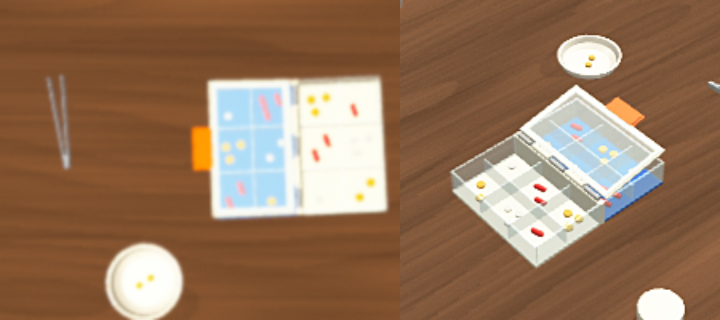

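View pics/scene1.png

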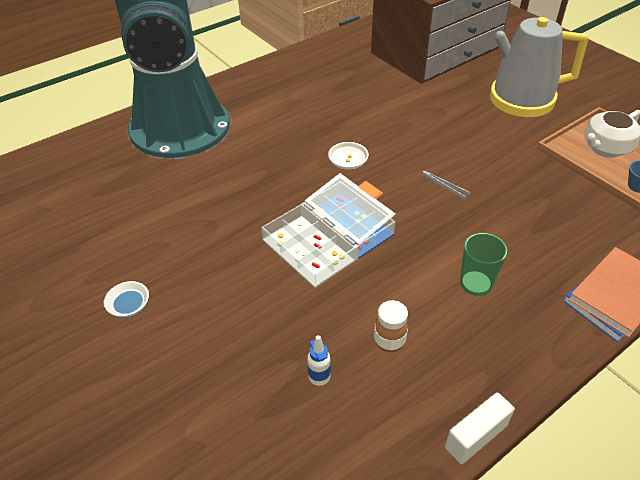

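Cover is over the blue tray on the +y side, at about 0.19 rad. The box is near (0.501, 0.056) with yaw about 3.3°. The tab at about (0.494, 0.172) has clear space outside it. Next I check reach and the camera mount side.

```bash
cat >> h.py <<'E'
yaw=np.radians(3.0); S0=np.array([.5015,.056,.0385])
bx=np.array([np.cos(yaw),np.sin(yaw),0]);by=np.array([-np.sin(yaw),np.cos(yaw),0]);bz=np.array([0,0,1.])
SG=1
def att(phi):
    y=-(np.cos(phi)*by+np.sin(phi)*bz);x=SG*bx
    return np.c_[x,y,np.cross(x,y)]
def tcp(th,phi,rad,gap=0,h=.010,S=S0):
    "TCP that puts the finger's leading corner at radius rad on the frame face of cover at th"
    C=S+rad*(np.cos(th)*by+np.sin(th)*bz)+(.0025+gap)*(np.sin(th)*by-np.cos(th)*bz)
    return C-h*(-np.sin(phi)*by+np.cos(phi)*bz)
def phi_of(th,p0=30): return np.radians(np.interp(np.degrees(th),[0,30,60,120,180],[p0,p0,45,80,90]))
E
python3 - <<'E'
import h; from h import *
R=np.array(r.read_ee_rot());p=np.array(r.read_tcp_pos());print(R.round(2))
E=np.array(r.camera_model("wrist")["extrinsics"]);print("cam in tool",R.T@(-E[:3,:3].T@E[:3,3]-p))
for sg in(1,-1):
  h.SG=sg; print(sg)
  u=-att(np.radians(30))[:,1];T0=tcp(.19,np.radians(30),.106,.016);print(T0)
  for n,q,ph in [("hi",T0+.12*u+[0,.05,.1],30),("pre",T0+.12*u,30),("in",T0,30)]+[(d,tcp(np.radians(d),phi_of(np.radians(d)),.108),np.degrees(phi_of(np.radians(d)))) for d in (11,45,90,135,180)]:
    s=r.solve_ik(q,att(np.radians(ph)));print(n,q.round(3),None if s is None else np.round(s,0))
E
```

```text
[[ 0.32 -0.   -0.95]
 [ 0.95 -0.    0.32]
 [-0.   -1.   -0.  ]]
cam in tool [-0.00031404 -0.16192457  0.07594788]
1
[0.49560769 0.16843204 0.03169171]
hi [0.49  0.322 0.192] [ 49.  49.  67. -40. 110.  48.]
pre [0.49  0.272 0.092] [ 47.  53.  75. -39. 100.  54.]
in [0.496 0.168 0.032] [ 40.  54.  86. -43.  88.  59.]
11 [0.496 0.167 0.048] [ 40.  52.  86. -44.  88.  58.]
45 [0.497 0.14  0.105] [ 37.  42.  91. -42.  84.  53.]
90 [0.501 0.067 0.142] [ 19.  25. 101. -29.  66.  31.]
135 [ 0.505 -0.009  0.115] [ -3.  21. 105.  -9.  54.  -1.]
180 [ 0.507 -0.042  0.041] [-13.  27. 108.  -0.  45. -16.]
-1
[0.49560769 0.16843204 0.03169171]
hi [0.49  0.322 0.192] [  49.   49.   67.  -40.  110. -132.]
pre [0.49  0.272 0.092] [  47.   53.   75.  -39.  100. -126.]
in [0.496 0.168 0.032] [  40.   54.   86.  -43.   88. -121.]
11 [0.496 0.167 0.048] [  40.   52.   86.  -44.   88. -122.]
45 [0.497 0.14  0.105] [  37.   42.   91.  -42.   84. -127.]
90 [0.501 0.067 0.142] [  19.   25.  101.  -29.   66. -149.]
135 [ 0.505 -0.009  0.115] None
180 [ 0.507 -0.042  0.041] [-13.  27. 108.  -0.  45. 164.]
```

```bash
sed -i 's/p0=30/p0=38/; s/\[p0,p0,45,80,90\]/[p0,p0,48,80,90]/' h.py
python3 - <<'E'
from h import *
ph=np.radians(38);A=att(ph);u=-A[:,1];T0=tcp(.19,ph,.106,.016)
r.gripper_to(0.0,5)
r.move_pose(T0+.12*u+np.array([0,.05,.1]),A)
r.movel(T0+.10*u,vel=.15)
im,d=r.capture("wrist");cm=r.camera_model("wrist");P=cloud(d,cm);save("w1.png",im);np.savez("w1.npz",P=P,d=d,im=im)
for o in r.outline_of("tab","wrist")[:2]: print(o["score"],o["xy"])
hsv=cv2.cvtColor(im,cv2.COLOR_RGB2HSV)
k=(hsv[...,0]>4)&(hsv[...,0]<22)&(hsv[...,1]>200)&(hsv[...,2]>200)&(d>0)
q=P[k];print(k.sum());print(np.percentile(q,[2,50,98],axis=0).round(3)) if len(q) else 0
print(r.read_time(),r.read_tcp_pos(),T0)
E
```

```text
0.56 [326.6, 288.7]
0
4.8917 [0.49197066 0.2491845  0.09480313] [0.49554715 0.16958707 0.03247186]
```

View pics/w1.png

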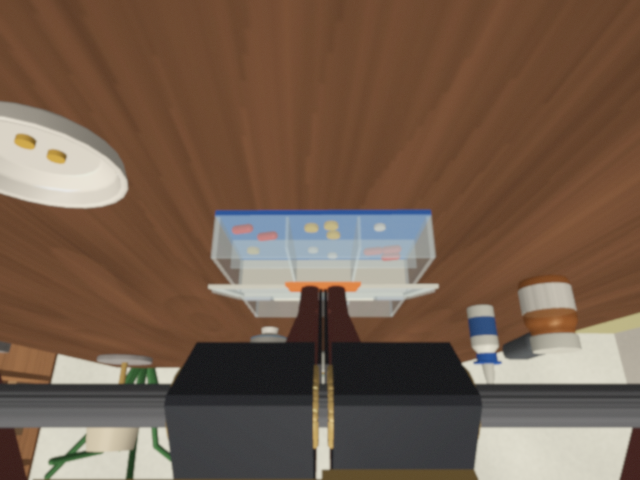

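The wrist view is upside down because the camera sits under the tool. The orange tab spans columns 286–360 at row ~287, and the fingers are centred on it at column 323. I'll go under the tab and lift, watching the force.

```bash
python3 - <<'E'
from h import *
z=np.load("w1.npz");P,im=z["P"],z["im"]
print(im[287,292],P[287,288:300:4].round(3).tolist(),P[287,350:358:4].round(3).tolist(),"wall",P[213,[230,320,420]].round(3).tolist())
ph=np.radians(38);A=att(ph);T0=tcp(.19,ph,.106,.016)
print("hit in",r.movel(T0,vel=.06,threshold=4),r.read_tcp_pos(),r.read_contact_force())
f0=np.array(r.read_contact_force())
for d in (8,12,16,20,26,32):
    th=np.radians(d);p=phi_of(th)
    hit=r.movel(tcp(th,p,.107),vel=.03,attitude=att(p),threshold=12)
    print(d,hit,np.round(np.array(r.read_contact_force())-f0,1),np.round(r.read_tcp_pos(),3))
    if hit: break
im,d=r.capture("scene");save("s2.png",cv2.resize(im[100:320,200:480],None,fx=2,fy=2));print(r.read_time())
E
```

```text
[221 135  74] [[0.475, 0.169, 0.062], [0.478, 0.17, 0.063], [0.48, 0.169, 0.062]] [[0.514, 0.172, 0.063], [0.517, 0.172, 0.063]] wall [[0.431, 0.151, 0.003], [0.496, 0.156, 0.003], [0.567, 0.16, 0.004]]
hit in False [0.49571342 0.16992127 0.03261891] [-0.17858182 -0.39539153  0.47663368]
8 False [ 0.5  0.7 -1. ] [0.496 0.168 0.043]
12 False [ 0.3  1.4 -0.3] [0.496 0.167 0.051]
16 False [-0.1  0.1 -0.7] [0.496 0.166 0.058]
20 False [ 0.3  0.5 -0.6] [0.496 0.163 0.065]
26 False [-0.3 -0.9 -1.2] [0.496 0.159 0.076]
32 False [-0.8 -0.4 -0.2] [0.496 0.154 0.086]
9.5167
```

View pics/s2.png

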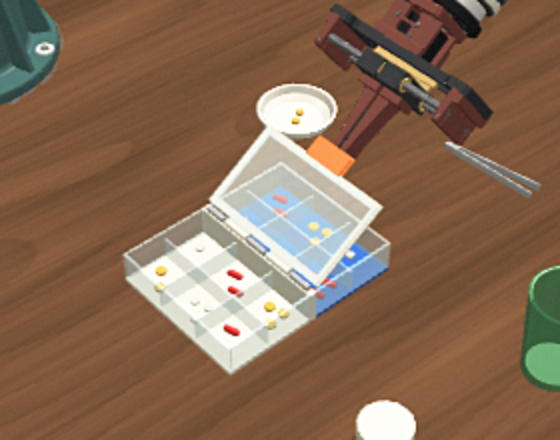

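The cover is rising with the fingertip under the tab, and the box hasn't moved. The outer wall measured by the wrist camera confirms the hinge at y≈0.056. I'll continue over the top.

```bash
python3 - <<'E'
from h import *
f0=np.array(r.read_contact_force())
for d in list(range(40,156,8)):
    th=np.radians(d);p=phi_of(th)
    hit=r.movel(tcp(th,p,.106),vel=.04,attitude=att(p),threshold=15)
    print(d,hit,np.round(np.array(r.read_contact_force())-f0,1),np.round(r.read_tcp_pos(),3))
    if hit: break
im,d=r.capture("scene");save("s3.png",cv2.resize(im[100:320,200:480],None,fx=2,fy=2));print(r.read_time())
E
```

```text
40 False [-0.2  1.1 -0.8] [0.497 0.145 0.098]
48 False [-0.5 -0.1 -0.6] [0.497 0.135 0.109]
56 False [ 0.3 -0.6 -0.8] [0.498 0.124 0.119]
64 False [-0.7  0.8  0.3] [0.499 0.112 0.127]
72 False [ 0.1  0.1 -1.3] [0.499 0.099 0.133]
80 False [ 0.2  0.7 -0.8] [0.5   0.085 0.137]
88 False [ 0.4  0.8 -0.3] [0.501 0.071 0.14 ]
96 False [-0.5  0.4 -1. ] [0.501 0.057 0.14 ]
104 False [-0.1  0.9 -0.5] [0.502 0.042 0.139]
112 False [ 0.2  0.4 -1.1] [0.503 0.028 0.135]
120 False [-0.4  0.9 -0.4] [0.504 0.015 0.13 ]
128 False [0.3 0.5 0.2] [0.504 0.002 0.122]
136 False [-0.3  0.9 -0.2] [ 0.505 -0.009  0.112]
144 False [-0.1  1.4 -0.2] [ 0.505 -0.019  0.102]
152 False [-0.5  1.4 -0.8] [ 0.506 -0.027  0.089]
17.2917
```

View pics/s3.png

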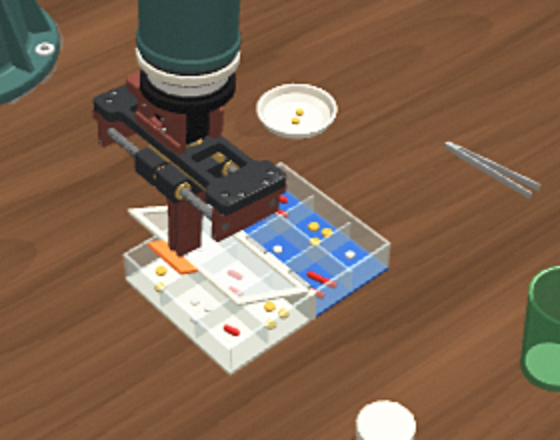

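```bash
python3 - <<'E'
from h import *
for d,rad in ((158,.108),(164,.111),(170,.114),(174,.115)):
    th=np.radians(d);p=phi_of(th)
    hit=r.movel(tcp(th,p,rad),vel=.03,attitude=att(p),threshold=15)
    print(d,hit,np.round(r.read_contact_force(),1),np.round(r.read_tcp_pos(),3))
    if hit: break
A=att(np.pi/2);r.wait(.3)
T=tcp(np.pi,np.pi/2,.115,gap=-.008)
print("press",r.movel(T,vel=.012,attitude=A,threshold=9),r.read_contact_force(),r.read_tcp_pos(),T)
r.wait(.4);print(r.read_contact_force(),r.read_tcp_pos())
p=np.array(r.read_tcp_pos());r.movel(p+[0,0,.15],vel=.12)
r.movel(p+[-.05,.2,.2],vel=.2)
r.wait(.5);print(r.read_time())
for c in("scene","top"):
    im,d=r.capture(c);P=cloud(d,r.camera_model(c));np.savez(c+"4.npz",P=P,im=im)
    if c=="scene":save("s4.png",cv2.resize(im[100:320,200:480],None,fx=2,fy=2))
    P0=np.load(c+"1.npz")["P"]
    k=(P[...,0]>.44)&(P[...,0]<.565)&(P[...,1]>-.075)&(P[...,1]<-.03)&(P[...,2]>.02);q=P[k];print(c,k.sum(),"z vs y",np.polyfit(q[:,1],q[:,2],1),np.percentile(q[:,2],[5,50,95,99]).round(4))
    for t in["case","tumbler","spray","jar","dish","tweezer","teapot_lid"]:
        o=r.outline_of(t,c)
        if o: print(t,round(o[0]["score"],2),np.round(o[0]["xy"]),np.nanmedian(P[o[0]["mask"]],0).round(3))
E
```

```text
158 False [ 0.5 -0.2  0.8] [ 0.506 -0.033  0.08 ]
164 False [-0.2  0.2 -0.7] [ 0.506 -0.04   0.071]
170 False [0.5 0.1 0.9] [ 0.507 -0.046  0.06 ]
174 False [-0.4 -0.1  0.3] [ 0.507 -0.048  0.053]
press True [-0.43159257  0.77728745  7.31168638] [ 0.5071052  -0.04849298  0.04117741] [ 0.50699528 -0.0488561   0.033     ]
[-0.94617389  0.37682379  7.13805394] [ 0.50707867 -0.04849152  0.04116457]
24.15
scene 848 z vs y [-0.0508875   0.03642647] [0.0248 0.0405 0.0435 0.0446]
case 0.41 [481. 264.] [0.757 0.183 0.066]
tumbler 0.93 [480. 264.] [0.759 0.183 0.066]
spray 0.9 [320. 364.] [ 0.743 -0.149  0.056]
jar 0.63 [393. 328.] [ 0.76  -0.021  0.059]
dish 0.58 [350. 151.] [0.337 0.235 0.009]
tweezer 0.51 [452. 184.] [0.542 0.338 0.005]
teapot_lid 0.55 [126. 298.] [ 0.421 -0.322  0.022]
top 470 z vs y [-0.07715367  0.0365103 ] [0.0342 0.04   0.0445 0.0461]
case 0.94 [301. 267.] [0.503 0.053 0.034]
tumbler 0.58 [243. 154.] [0.767 0.2   0.055]
spray 0.63 [385. 166.] [ 0.728 -0.137  0.06 ]
jar 0.75 [326. 158.] [ 0.741 -0.007  0.075]
dish 0.89 [220. 331.] [0.339 0.237 0.007]
tweezer 0.15 [323. 260.] [0.505 0.004 0.038]
teapot_lid 0.78 [461. 297.] [ 0.426 -0.321  0.021]
```

View pics/s4.png

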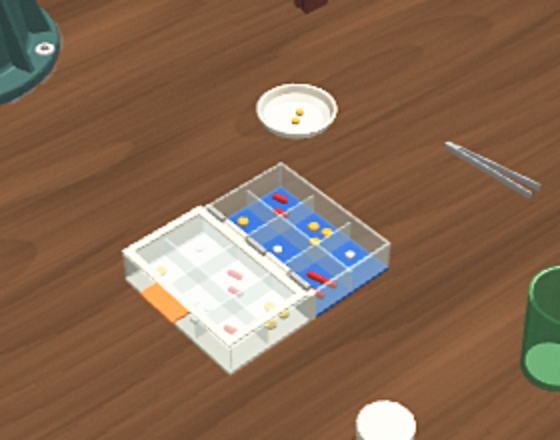

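```bash
python3 -c "
from h import *
print(r.read_contact_force(),r.read_tcp_pos());r.job_done()"
```

```text
[ 0.86952134 -0.28142824 -0.65423703] [0.45709146 0.15150175 0.24115817]
the job is handed in; nothing more can be done
```

The cover now lies flat on the white tray, the blue tray is open, and the job is handed in at about 24 s; no verdict was reported. I lifted the cover by the underside of the tab with the closed fingertips and pushed it around the hinge arc. I then pressed it down and backed the arm away.

**Cover flat:** the press stopped firmly at 7 N with the fingertips at z = 0.0412 m. The flat position should be 0.0410 m. The last scene picture also shows it flat.

**Forces:** on the way over, the force readings stayed under about 2 N. I never closed the fingers on the cover.

**Box and other things:**
- The box looks unmoved in the last scene picture.
- The tumbler, spray, jar, dish and teapot lid are within a few mm of where they started.
- The tweezer looks the same in the pictures. Its final network readings were poor: the top camera's was a false detection (score 0.15), and the scene camera's differed by about 12 mm because it saw a different part of it.

**Checks that disagreed:**
- A line fitted to the depth points over the cover suggested a tilt of 0.05–0.08 rad, which would be near or past the 0.06 rad limit. I put this down to noise, because the depth reads through the clear pane. I trusted the press height instead.
- The scene camera's last reading for the box was a false detection on the tumbler; the top camera found the box correctly.

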